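# Gauge the sockets of two fired bottles and sort them

### The job

One of the two terracotta bottles shrank too much in the kiln. Take the plug gauge from its cork pad and try it gently in both bottles where they stand, first in the robot's left one, then in the right one: lower it until its collar sits on the rim or it is firmly stopped inside, and keep it there for half a second. Then stand the gauge back upright on the cork pad, set the bottle that took the whole plug upright on the round plywood bat and the tight one upright in the grey tray; drop or topple nothing, and leave the sponge, bowl and wooden strip alone.

Things in the scene. Friction and masses are not known exactly. Their poses are not given: they have to be found in the camera images.
- jar_p_center (a point): one of two terracotta bottles that look alike: 110 mm tall, upright on a flat foot, about 350 g; round body 76 mm across up to 40 mm high, then tapering to a straight round neck 52 mm across, from 52 mm up to the rim at 110 mm. This point is on the axis half-way up (55 mm above the foot); z is up along the axis
- jar_q_center (a point): one of two terracotta bottles that look alike: 110 mm tall, upright on a flat foot, about 350 g; round body 76 mm across up to 40 mm high, then tapering to a straight round neck 52 mm across, from 52 mm up to the rim at 110 mm. This point is on the axis half-way up (55 mm above the foot); z is up along the axis
- gauge_center (a point): plug gauge, 121 mm tall, 250 g, upright on the cork pad: steel plug 34 mm across, 55 mm long, lower edge bevelled 2 mm; collar 46 mm across, 55 to 61 mm up; square wooden handle 26 x 26 mm, 61 to 121 mm up. This point is on the axis half-way up (60.5 mm above the lower end); z up, x and y square to the handle's flats
- gauge_tip (a point): centre of the plug's flat lower end, 60.5 mm below the gauge's middle point
- gauge: the plug gauge; origin at the centre of the plug's lower end, z up, x and y square to the handle's flats
- pad: fixed round cork pad, 90 mm across, 6 mm thick; origin at the centre of its underside on the table
- jar_p: bottle p; origin at the centre of its foot, z up. Its socket opens at the top, 37 mm across at the rim. In one of the two bottles (either may stand left) it stays 37 mm wide to its floor 58 mm below the rim; in the tight one a step 28 mm below the rim narrows it to 26 mm
- jar_q: bottle q; origin at the centre of its foot, z up. Its socket opens at the top, 37 mm across at the rim. In one of the two bottles (either may stand left) it stays 37 mm wide to its floor 58 mm below the rim; in the tight one a step 28 mm below the rim narrows it to 26 mm
- bat: fixed round plywood bat (ware board), 180 mm across, 15 mm thick; origin at the centre of its underside on the table; the bottle that takes the gauge goes on it, with its whole foot on the board
- tray: fixed open grey plastic tray, 160 x 160 mm outside, 45 mm high, walls and floor 5 mm; origin at the centre of its underside on the table, x and y square to its walls; the tight bottle goes in it
- sponge: yellow sponge block 110 x 70 x 35 mm, origin under its centre; a bystander
- bowl: red bowl 140 mm across, 80 mm high, origin under its centre; a bystander
- strip: wooden strip 45 x 240 x 10 mm, long along its y, origin under its centre; a bystander
Things that resemble listed ones, but are neither listed nor needed, are in the scene too. Leave any yellow look-alike of the jar_q alone. Several things look just like the tray: the one meant starts farthest to the robot's right.

How it is judged (in metres and radians):
On the way, in this order (a step that is already met when the one before it is completed fails the run):
1. with neither bottle moved away, the held gauge is tried in the robot's left (+y) bottle: to within 7 mm of fully home, or stopped on the step inside with at least 1.5 N (distance of each of jar_p_center, jar_q_center from where it was at the start of the episode below 0.05 m and ((y of jar_p_center in the frame of jar_q_center above 0 m and (contact force between gauge and the fingers above 0.5 N and horizontal distance between gauge_tip and jar_p_center below 0.006 m and z of gauge_tip in the frame of jar_p_center below 0.007 m and angle between gauge_center's own z axis and vertical below 0.15 rad)) or (y of jar_p_center in the frame of jar_q_center below 0 m and (contact force between gauge and the fingers above 0.5 N and horizontal distance between gauge_tip and jar_q_center below 0.006 m and z of gauge_tip in the frame of jar_q_center between 0.015 and 0.037 m and contact force between gauge and jar_q above 1.5 N)))), for 0.2 s.
2. then likewise in the right bottle (distance of each of jar_p_center, jar_q_center from where it was at the start of the episode below 0.05 m and ((y of jar_p_center in the frame of jar_q_center below 0 m and (contact force between gauge and the fingers above 0.5 N and horizontal distance between gauge_tip and jar_p_center below 0.006 m and z of gauge_tip in the frame of jar_p_center below 0.007 m and angle between gauge_center's own z axis and vertical below 0.15 rad)) or (y of jar_p_center in the frame of jar_q_center above 0 m and (contact force between gauge and the fingers above 0.5 N and horizontal distance between gauge_tip and jar_q_center below 0.006 m and z of gauge_tip in the frame of jar_q_center between 0.015 and 0.037 m and contact force between gauge and jar_q above 1.5 N)))), for 0.2 s.
At the end, for the whole second after the job is handed in: The bottle that took the plug stands on the bat (axis within 58 mm of its centre), the tight one on the tray floor (within 45 mm of its middle in x and y), the gauge on the cork pad (within 35 mm of its centre); all upright within 0.1 rad, at rest, released (angle between each of jar_p_center, jar_q_center, gauge_center's own z axis and vertical below 0.1 rad and linear speed of each of jar_p, jar_q, gauge below 0.02 m/s and horizontal distance between jar_p_center and bat below 0.058 m and z of jar_p_center in the frame of bat between 0.065 and 0.075 m and x of jar_q_center in the frame of tray between -0.045 and 0.045 m and y of jar_q_center in the frame of tray between -0.045 and 0.045 m and z of jar_q_center in the frame of tray between 0.055 and 0.065 m and horizontal distance between gauge_center and pad below 0.035 m and z of gauge_center in the frame of pad between 0.0615 and 0.0715 m); the robot touches nothing.
It fails at once if a bottle is dropped or knocked so that it falls (moves faster than 0.6 m/s while not in the fingers) (linear speed of jar_p above 0.6 m/s and contact force between jar_p and the fingers below 0.3 N).
It fails at once if a bottle is dropped or knocked so that it falls (moves faster than 0.6 m/s while not in the fingers) (linear speed of jar_q above 0.6 m/s and contact force between jar_q and the fingers below 0.3 N).
It fails at once if a bottle or the gauge is toppled (over 0.6 rad) (angle between any of jar_p_center, jar_q_center, gauge_center's own z axis and vertical above 0.6 rad).
It fails at once if a bottle is pressed with the gauge by more than 100 N, even for an instant (contact force between gauge and jar_p above 100 N or contact force between gauge and jar_q above 100 N).
It fails at once if the sponge, bowl or strip is moved by more than 30 mm (distance of any of sponge, bowl, strip from where it was at the start of the episode above 0.03 m).
It also fails if it takes over 72 s, if anything falls off the work surface, if the arm or the gripper's body presses on something with over 40 N, if the wrist force passes 120 N, or if a joint passes its speed limit or range.

### The arm

A 6-joint arm with a two-finger parallel gripper is mounted at the origin on the work surface. World frame = base frame: x ahead of the robot, y to its left, z up, the work surface at z = 0. Lengths are in mm, angles in rad, forces in N, time in s.
With the tool pointing down it reaches from about 350 to 875 mm from the base axis. Payload 4.2 kg.
Tool frame: the origin (TCP) lies midway between the tips of the shut fingers; the grasp point (between the pads) lies 19 mm behind it (arm.tcp_to_grasp is the distance from the TCP to the grasp point, in mm); z points along the fingers, y is the line along which they close (so a half turn about z gives the same grasp; the last joint's range is limited). The gripper opens to 85 mm and grips with 20 to 120 N. Pads are 22 mm wide; open, the fingers measure 114 mm over their backs; the gripper's body (76 mm by 85 mm) begins 54 mm behind the grasp point. The pads swing forward as they close: fully open they stand 13 mm farther back than shut.
Start: joints at [-0.881, 0.385, 0.008, 0, -1.194, -0.259], TCP at [261.011, -567.867, 231.312] pointing down, gripper open.
Joint ranges: [-3.14, 3.14], [-1.21, 2.06], [-1.07, 1.41], [-3.16, 2.05], [-2.99, -0.16], [-3.1, 3.1]. Speed limits (rad/s): [2.79, 2.79, 3.14, 3.14, 3.14, 3.14].

### API

Orientations are given as a unit quaternion [x, y, z, w].
In Python, from bench import arm, imaging, job, models gives the robot as it stands.
- The arm moves only by the tool arm_command, never from a script. Its argument "rows" is a list of rows, each an object with "grip": the opening, from 0 (shut) to 1 (fully open); "linear": the shift along the tool's x, y, z in mm, a list of three; "rot": the turn, a rotation vector about the tool's x, y, z in rad, a list of three. In form: [{"grip": grip, "linear": [tx, ty, tz], "rot": [rx, ry, rz]}, ...]. A call has 1 to 10 rows; each row is the pose to reach, as a shift and turn from the pose commanded when the call began, along the tool's axes at that moment; what a row does not reach only later rows make up. A row lasts 1/8 s, in which the tool goes at most 62.5 mm and 10.7 degrees, less where a joint would pass 70% of its speed; a pose out of reach is approached as far as the arm can. A call with a gripper value outside its range is refused whole. The fingers move at their own pace and stop on an object; the grip force is fixed at half the most. Time passes only in rows, so rows that repeat a pose let the fingers close. It gives the time, the measured TCP pose, the force, the opening and the grip force at its end, in the units of the state.
- arm.read_state(): the state, without advancing time (a new reading comes with each control period).
- imaging.get_image(name): name is "scene" or "top"; returns a dict with "frame" (400x640x3 uint8, red, green, blue), "fx", "fy", "cx", "cy" (pixels), "k1" (the pictures are not rectified: a ray, as slopes to the right and down, at radius r is drawn at 1 + k1 r^2 times it, then the intrinsics apply), "extrinsics" (4x4, takes a point from world to camera coordinates). Camera axes: x right, y down, z forward; pixel columns grow to the right and rows downward; lengths in mm; the calibration is good to about 2 mm. A picture is of the moment at which its call begins. There is no depth.
- job.job_done(): hands the job in; it is judged then, once.
Trained networks look in a picture, given as the dict that the camera call returned (one of the last four; its "shot" number tells which), for a name from the list of things; names that differ only in an ending like _2 or _b are one class to them, and where a whole thing is asked for, a point or a joint stands for the part that bears it (a point fixed in the world has none). Each returns a list of dicts, best first, with "score" (0 to 1); they miss things now and then, are a little off and sometimes report something else, mostly with a low value. They report only what shows in the picture. A call takes as long as a camera call. They do not tell look-alikes from the thing itself.
- models.spot_in(picture, query): "rect" ([left, top, right, bottom] in pixels, round what is visible of it).
- models.tip_of(picture, query): "pixel" ([column, row] in pixels: a listed point, or the origin of a listed thing).
The state is a dict: "clock": time; "joints": joint angles; "joint_vel": joint speeds; "joint_efforts": joint torques, N m; "position": TCP position; "ee_rot": TCP orientation; "contact_force": force on the tool from outside, world axes, zero at the start; "wrist_torque": the same for the moment, N m; "gripper_width": finger opening in mm; "grasp_force": force on a finger pad.
Only numpy, scipy, OpenCV 4.12 (cv2) and the standard library are available. Lean on these libraries where they do the work, as an engineer would, in place of code of your own. Each camera call takes 0.05 s, during which the arm holds its last target. There are 200 camera calls.

## Working session

There is one attempt and no reset: what is moved stays moved. The work goes in short steps, Python scripts to look and compute and a tool call to move; the robot and the scene stay as the last step left them, time stands still between calls to the robot, and variables do not carry over. Pictures are saved under pics/ and viewed, at most 10 in all, crops included, and the job is handed in when it is done.

Besides the shell and the picture viewer there is one more tool, called after ">>>" as name(argument=value, ...), one argument or row to a line, values as JSON. arm_command: Moves the arm, as the interface text tells. Its arguments: {"type":"object","properties":{"rows":{"type":"array"}},"required":["rows"]}

```bash
mkdir -p pics; cat > h.py <<'E'
from bench import arm, imaging, job, models
import numpy as np, cv2
def get(n,save=None):
    p=imaging.get_image(n)
    if save: cv2.imwrite('pics/'+save,cv2.cvtColor(p['frame'],cv2.COLOR_RGB2BGR))
    return p
def ray(p,uv):
    E=np.array(p['extrinsics']);R,t=E[:3,:3],E[:3,3]
    d=np.array([(uv[0]-p['cx'])/p['fx'],(uv[1]-p['cy'])/p['fy']]);u=d.copy()
    for _ in range(20): u=d/(1+p['k1']*(u@u))
    return -R.T@t, R.T@np.array([u[0],u[1],1])
def at_z(p,uv,z):
    c,d=ray(p,uv); return c+d*(z-c[2])/d[2]
def proj(p,X):
    E=np.array(p['extrinsics']);c=E[:3,:3]@np.array(X,float)+E[:3,3];s=c[:2]/c[2];s=s*(1+p['k1']*(s@s))
    return np.array([s[0]*p['fx']+p['cx'],s[1]*p['fy']+p['cy']])
E
python3 - <<'E'
from h import *
Z={'jar_p_center':55,'gauge_center':66.5,'gauge_tip':6,'pad':0,'bat':0,'tray':0,'sponge':0,'bowl':0,'strip':0}
for n in('top','scene'):
    p=get(n,n+'0.png')
    print(n,'cam',ray(p,(320,200))[0].round())
    for q,z in Z.items():
        for r in models.tip_of(p,q)[:5]:
            print(q,round(r['score'],2),np.round(r['pixel']),at_z(p,r['pixel'],z).round()[:2])
s=arm.read_state();print(s['position'],s['ee_rot'],s['gripper_width'],arm.tcp_to_grasp)
E
```

```text
top cam [ 334.  116. 1817.]
jar_p_center 0.67 [388. 235.] [ 449. -118.]
gauge_center 0.48 [347. 183.] [624.  20.]
gauge_tip 0.66 [349. 185.] [626.  10.]
pad 0.59 [349. 187.] [622.  10.]
bat 0.73 [413. 157.] [ 730. -221.]
bat 0.55 [452. 223.] [ 493. -356.]
tray 0.8 [245. 230.] [467. 375.]
tray 0.75 [178. 248.] [403. 612.]
sponge 0.8 [281. 175.] [664. 251.]
bowl 0.71 [412. 159.] [ 722. -218.]
strip 0.67 [350. 146.] [772.   6.]
scene cam [1074. -490.  936.]
jar_p_center 0.82 [231. 237.] [ 451. -120.]
gauge_center 0.98 [308. 236.] [628.   8.]
gauge_tip 0.93 [310. 251.] [635.   5.]
pad 0.87 [305. 248.] [615.   9.]
bat 0.63 [180. 311.] [ 482. -350.]
tray 0.93 [337. 161.] [463. 377.]
tray 0.63 [361. 123.] [404. 623.]
tray 0.45 [235. 235.] [413. -84.]
sponge 0.59 [363. 206.] [661. 250.]
bowl 0.71 [278. 327.] [ 716. -225.]
strip 0.92 [342. 274.] [755.   1.]
strip 0.44 [282. 328.] [ 727. -220.]
[ 261.02531644 -567.88559112  231.36880837] [-2.13739864e-01  9.76890611e-01 -6.04961192e-05  1.95766714e-05] 85.24309725290368 18.700000000000003
```

View pics/top0.png

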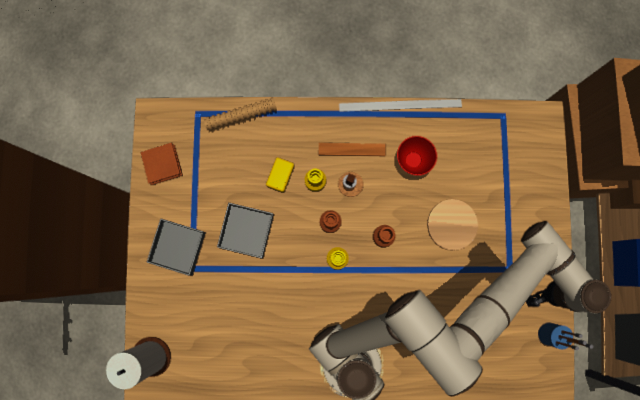

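View pics/scene0.png

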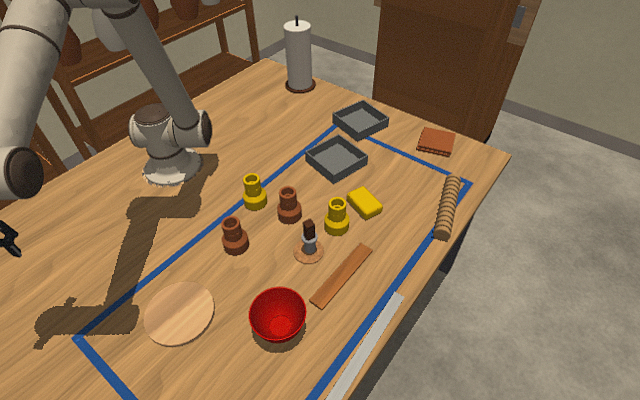

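The top image shows terracotta bottles at (330,221) on the left and (384,235) on the right. Yellow look-alikes are at (315,179) and (338,258). There are trays at (246,230) and (177,248), and the right-hand one, (246,230), is the one meant. The gauge is at (348,183), the bat at (452,224), and the bowl at (416,156). I'll take one close crop and measure.

```bash
python3 - <<'E'
from h import *
t=get('top');s=get('scene')
a=cv2.cvtColor(t['frame'],cv2.COLOR_RGB2BGR)[165:265,300:420];b=cv2.cvtColor(s['frame'],cv2.COLOR_RGB2BGR)[170:280,200:350]
a=cv2.resize(a,(380,317),interpolation=cv2.INTER_CUBIC);b=cv2.resize(b,(415,304),interpolation=cv2.INTER_CUBIC)
c=np.zeros((320,798,3),np.uint8);c[:317,:380]=a;c[:304,383:798]=b;cv2.imwrite('pics/crop1.png',c)
print(t['fx'],s['fx'])
Z={'jar_p_center':(55,55),'gauge_center':(0,66)}
for n,p in(('top',t),('scene',s)):
    hsv=cv2.cvtColor(p['frame'],cv2.COLOR_RGB2HSV)
    for q in('jar_p','gauge','tray','bat','bowl','sponge','strip','pad'):
        for r in models.spot_in(p,q)[:4]: print(n,q,round(r['score'],2),np.round(r['rect'],1))
E
```

```text
519.6784311668725 387.2344145302628
top jar_p 0.84 [319.3 212.1 340.2 231.8]
top jar_p 0.75 [307.  168.1 328.9 189.6]
top jar_p 0.64 [326.2 247.9 350.3 268.5]
top jar_p 0.62 [372.2 224.1 395.1 245.5]
top gauge 0.71 [318.7 209.9 341.8 233.3]
top gauge 0.66 [345.9 174.7 356.9 187.3]
top tray 0.98 [216.2 201.9 270.5 259. ]
top tray 0.8 [149.  220.8 204.7 276.4]
top bat 0.64 [424.1 196.6 476.1 248.9]
top bat 0.55 [373.1 221.1 392.7 246.7]
top bowl 0.8 [395.  136.9 436.4 174.7]
top bowl 0.42 [340.4 174.3 356.2 187.7]
top sponge 0.71 [266.2 156.7 296.2 194.8]
top sponge 0.5 [347.6 174.7 358.1 190.6]
top strip 0.89 [321.3 142.5 387.1 152.5]
top pad 0.66 [336.1 176.9 365.4 195.1]
scene jar_p 0.89 [322.5 194.4 348.2 235. ]
scene jar_p 0.78 [245.5 169.  264.9 210.4]
scene jar_p 0.71 [224.2 216.2 248.7 254. ]
scene jar_p 0.68 [302.1 216.8 318.5 253.7]
scene gauge 0.9 [300.3 219.2 317.2 254.3]
scene tray 0.83 [302.5 134.4 366.8 182.5]
scene tray 0.65 [333.5  99.2 388.6 141.4]
scene bat 0.88 [144.9 280.3 215.5 348.1]
scene bowl 0.6 [250.  288.9 306.7 342.4]
scene bowl 0.22 [299.3 218.9 317.6 255.1]
scene sponge 0.63 [346.6 185.1 384.7 221.4]
scene strip 0.87 [309.3 244.1 370.9 310.3]
scene pad 0.57 [290.9 239.6 326.7 263.5]
```

View pics/crop1.png

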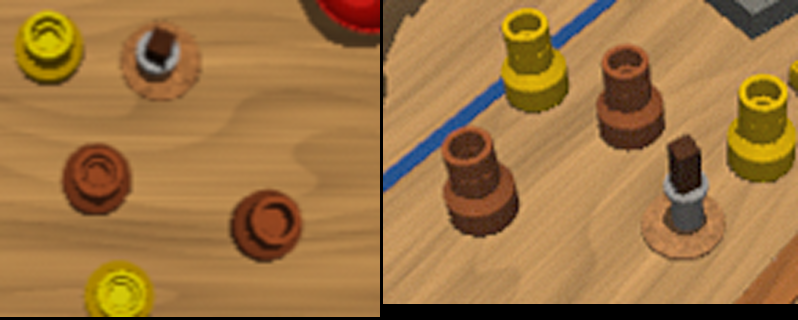

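The crop confirms the layout: terracotta bottles at crop (97,178) and (267,225) in the top view, yellow ones separate, and the gauge on its cork pad at (158,50). Its handle is slightly yawed. Next I'll refine the positions with silhouettes.

```bash
cat > m.py <<'E'
from h import *
from scipy.optimize import least_squares
def circ(x,y,z,r): 
    a=np.linspace(0,2*np.pi,40); return [(x+r*np.cos(t),y+r*np.sin(t),z) for t in a]
def sil(p,parts):
    S=16;m=np.zeros((400*4,640*4),np.uint8)
    for pts in parts:
        q=np.array([proj(p,X) for X in pts]);h=cv2.convexHull(((q+.5)*4*S).astype(np.int32));cv2.fillConvexPoly(m,h,1,shift=4)
    M=cv2.moments(m,True);return np.array([M['m10']/M['m00']/4-.375,M['m01']/M['m00']/4-.375]),M['m00']/16
def jar(x,y,z0=0): return [circ(x,y,z0,38)+circ(x,y,z0+40,38),circ(x,y,z0+40,38)+circ(x,y,z0+52,26),circ(x,y,z0+52,26)+circ(x,y,z0+110,26)]
def terr(p,rect):
    h=cv2.cvtColor(p['frame'],cv2.COLOR_RGB2HSV).astype(int);m=((h[...,0]<=12)|(h[...,0]>170))&(h[...,1]>125)
    k=np.zeros_like(m);l,t,r,b=[int(v) for v in rect];k[t:b,l:r]=1;m=(m&k).astype(np.uint8)
    n,lab,st,ce=cv2.connectedComponentsWithStats(m);i=1+np.argmax(st[1:,4]);return ce[i],st[i,4]
def fit(p,c,f,x0):
    return least_squares(lambda v:sil(p,f(*v))[0]-c,x0,diff_step=.01).x
E
python3 - <<'E'
from m import *
t=get('top');s=get('scene')
for n,g,rt,rs in(('L',(500,82),(314,206,346,238),(273,180,306,225)),('R',(449,-118),(368,219,401,250),(216,212,252,257))):
    for nm,p,r in(('top',t,rt),('scene',s,rs)):
        c,a=terr(p,r);v=fit(p,c,jar,g);print(n,nm,c.round(1),a,v.round(1),'model area',sil(p,jar(*v))[1].round())
# handle+collar etc
f=t['frame'];print(f[176:192,342:356].tolist()[0][:3])
for nm,p in(('top',t),('scene',s)):
    f=p['frame'].astype(int);hsv=cv2.cvtColor(p['frame'],cv2.COLOR_RGB2HSV)
    l,tp,r,b=(336,170,366,198) if nm=='top' else (296,214,324,262)
    k=np.zeros(f.shape[:2],bool);k[tp:b,l:r]=1
    dark=(k&(f.sum(2)<170)&(f[...,0]>f[...,2]+8)).astype(np.uint8);grey=k&(hsv[...,1]<70)
    ys,xs=np.nonzero(dark);print(nm,'handle',len(xs),xs.mean(),ys.mean(),cv2.minAreaRect(np.c_[xs,ys].astype(np.float32)))
    ys,xs=np.nonzero(grey);print('grey',len(xs),xs.mean(),ys.mean(),xs.min(),xs.max(),ys.min(),ys.max())
    # tray corners/bat
    if nm=='top':
        g=cv2.inRange(hsv,(0,0,20),(180,80,200));g[:, :214]=0;g[:,276:]=0;g[:200]=0;g[262:]=0
        cs=max(cv2.findContours(g,0,2)[0],key=cv2.contourArea);R=cv2.minAreaRect(cs);print('tray rect',R,[at_z(p,q,45)[:2].round() for q in cv2.boxPoints(R)],at_z(p,R[0],45).round())
    print('bat',at_z(p,(450.5,223.7) if nm=='top' else (179,314),15).round())
E
```

```text
Traceback (most recent call last):
AttributeError: 'float' object has no attribute 'round'
```

```bash
python3 - <<'E'
from m import *
t=get('top');s=get('scene')
for n,g,rt,rs in(('L',(500,82),(314,206,346,238),(273,180,306,225)),('R',(449,-118),(368,219,401,250),(216,212,252,257))):
    for nm,p,r in(('top',t,rt),('scene',s,rs)):
        c,a=terr(p,r);v=fit(p,c,jar,g);print(n,nm,c.round(1),a,v.round(1),'model area',sil(p,jar(*v))[1])
for nm,p in(('top',t),('scene',s)):
    f=p['frame'].astype(int);hsv=cv2.cvtColor(p['frame'],cv2.COLOR_RGB2HSV)
    l,tp,r,b=(336,170,366,198) if nm=='top' else (296,214,324,262)
    k=np.zeros(f.shape[:2],bool);k[tp:b,l:r]=1
    dark=(k&(f.sum(2)<170)&(f[...,0]>f[...,2]+8)).astype(np.uint8);grey=k&(hsv[...,1]<70)
    ys,xs=np.nonzero(dark);print(nm,'handle',len(xs),xs.mean(),ys.mean(),cv2.minAreaRect(np.c_[xs,ys].astype(np.float32)))
    ys,xs=np.nonzero(grey);print('grey',len(xs),xs.mean(),ys.mean(),xs.min(),xs.max(),ys.min(),ys.max())
    if nm=='top':
        g=cv2.inRange(hsv,(0,0,20),(180,80,200));g[:, :214]=0;g[:,276:]=0;g[:200]=0;g[262:]=0
        cs=max(cv2.findContours(g,0,2)[0],key=cv2.contourArea);R=cv2.minAreaRect(cs);print('tray rect',R,[at_z(p,q,45)[:2].round() for q in cv2.boxPoints(R)],at_z(p,R[0],45).round())
    print('bat',at_z(p,(450.5,223.7) if nm=='top' else (179,314),15).round())
E
```

```text
L top [330.  221.1] 377 [497.8  78.2] model area 406.0625
L scene [288.5 205.6] 644 [493.8  78. ] model area 776.25
R top [383.7 235.6] 385 [ 448.5 -107.8] model area 418.625
R scene [233.6 236.1] 713 [ 444.6 -108.5] model area 885.5625
top handle 90 349.3333333333333 181.7111111111111 ((348.40576171875, 182.03689575195312), (10.230539321899414, 16.29643440246582), 5.19442892074585)
grey 80 348.7 182.7375 343 356 175 188
tray rect ((244.91177368164062, 229.85296630859375), (46.80937194824219, 46.324302673339844), 14.03624439239502) [array([406., 467.]), array([562., 431.]), array([523., 273.]), array([369., 310.])] [464. 370.  45.]
bat [ 490. -346.   15.]
scene handle 200 307.43 229.59 ((307.16192626953125, 233.44927978515625), (41.80428695678711, 16.81626319885254), 78.31063079833984)
grey 193 309.3730569948186 243.1139896373057 301 317 232 252
bat [ 496. -359.   15.]
```

```bash
python3 - <<'E'
from m import *
t=get('top');s=get('scene')
c=np.zeros((400,790,3),np.uint8)
for i,(p,l,tp) in enumerate(((t,330,165),(s,287,211))):
    cr=cv2.cvtColor(p['frame'],cv2.COLOR_RGB2BGR)[tp:tp+40,l:l+39]
    cr=cv2.convertScaleAbs(cr,alpha=1.5,beta=10)
    c[:,i*400:i*400+390]=cv2.resize(cr,(390,400),interpolation=cv2.INTER_CUBIC)
cv2.imwrite('pics/g.png',c)
for yaw in(-45,-30,-15,0,15,30):
    a=np.radians(yaw);print(yaw,[[tuple((proj(p,(623+13*(u*np.cos(a)-v*np.sin(a)),9+13*(u*np.sin(a)+v*np.cos(a)),127))-(l,tp)).round(1)) for u,v in((1,1),(-1,1),(-1,-1),(1,-1))] for p,l,tp in((t,330,165),(s,287,211))])
E
```

```text
-45 [[(np.float64(21.5), np.float64(10.0)), (np.float64(16.0), np.float64(15.4)), (np.float64(21.6), np.float64(21.0)), (np.float64(27.1), np.float64(15.5))], [(np.float64(23.7), np.float64(13.8)), (np.float64(22.7), np.float64(6.5)), (np.float64(13.2), np.float64(7.5)), (np.float64(14.1), np.float64(14.8))]]
-30 [[(np.float64(20.1), np.float64(10.2)), (np.float64(16.2), np.float64(16.9)), (np.float64(23.0), np.float64(20.8)), (np.float64(26.9), np.float64(14.1))], [(np.float64(24.6), np.float64(12.6)), (np.float64(21.2), np.float64(5.8)), (np.float64(12.3), np.float64(8.6)), (np.float64(15.6), np.float64(15.5))]]
-15 [[(np.float64(18.8), np.float64(10.7)), (np.float64(16.7), np.float64(18.2)), (np.float64(24.4), np.float64(20.2)), (np.float64(26.4), np.float64(12.7))], [(np.float64(25.1), np.float64(11.3)), (np.float64(19.5), np.float64(5.5)), (np.float64(11.7), np.float64(10.0)), (np.float64(17.3), np.float64(15.9))]]
0 [[(np.float64(17.6), np.float64(11.6)), (np.float64(17.6), np.float64(19.3)), (np.float64(25.5), np.float64(19.4)), (np.float64(25.5), np.float64(11.6))], [(np.float64(25.2), np.float64(9.9)), (np.float64(17.8), np.float64(5.5)), (np.float64(11.7), np.float64(11.3)), (np.float64(19.1), np.float64(15.9))]]
15 [[(np.float64(16.7), np.float64(12.7)), (np.float64(18.8), np.float64(20.2)), (np.float64(26.4), np.float64(18.2)), (np.float64(24.3), np.float64(10.7))], [(np.float64(24.7), np.float64(8.6)), (np.float64(16.1), np.float64(5.8)), (np.float64(12.1), np.float64(12.6)), (np.float64(20.8), np.float64(15.5))]]
30 [[(np.float64(16.2), np.float64(14.0)), (np.float64(20.1), np.float64(20.8)), (np.float64(26.9), np.float64(16.9)), (np.float64(23.0), np.float64(10.2))], [(np.float64(23.9), np.float64(7.4)), (np.float64(14.5), np.float64(6.5)), (np.float64(12.9), np.float64(13.8)), (np.float64(22.4), np.float64(14.8))]]
```

View pics/g.png

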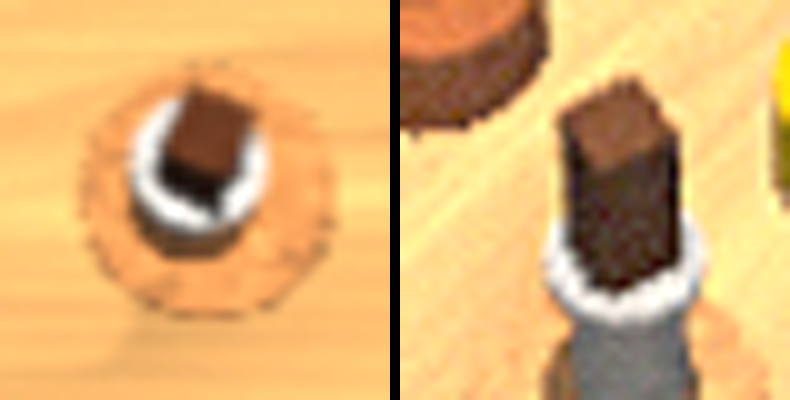

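Gauge: about (632,9), handle yaw about -22°. Bottles: L about (496,78), R about (446,-108). Tray: about (465,373). Bat: about (490,-348). On the way to the gauge I'll centre each bottle exactly with a gentle squeeze from two directions, using the empty gripper.

```bash
cat > go.py <<'E'
import sys
from bench import arm
import numpy as np
from scipy.spatial.transform import Rotation as Ro
def rel(pos,az,s=None):
    s=s or arm.read_state();R=Ro.from_quat(s['ee_rot']);a=np.radians(az)
    y=np.array([np.cos(a),np.sin(a),0]);z=np.array([0,0,-1]);x=np.cross(y,z)
    T=Ro.from_matrix(np.c_[x,y,z]);return R.inv().apply(np.array(pos)-s['position']).round(1),(R.inv()*T).as_rotvec().round(3)
if __name__=='__main__':
    s=arm.read_state();y=Ro.from_quat(s['ee_rot']).as_matrix()[:,1]
    print('t',s['clock'],'pos',np.round(s['position'],1),'az',np.degrees(np.arctan2(y[1],y[0])).round(1),'q',np.round(s['joints'],2),'w',round(s['gripper_width'],1),'F',np.round(s['contact_force'],1))
    for a in sys.argv[1:]:
        v=[float(k) for k in a.split(',')];print(a,*rel(v[:3],v[3],s))
E
python3 go.py 446.5,-108,180,114.7 446.5,-108,62,114.7
```

```text
t 2.2 pos [ 261.  -567.9  231.3] az 114.7 q [-0.88  0.38  0.01 -0.   -1.19 -0.26] w 85.4 F [-0.3  0.7  0. ]
446.5,-108,180,114.7 [-360.6  340.4   51.3] [-0.  0. -0.]
446.5,-108,62,114.7 [-360.6  340.4  169.3] [-0.  0. -0.]
```

>>> arm_command(
  rows=[
    {"grip": 1,"linear": [-360.6,340.4,51],"rot": [0,0,0]},
    {"grip": 1,"linear": [-360.6,340.4,51],"rot": [0,0,0]},
    {"grip": 1,"linear": [-360.6,340.4,51],"rot": [0,0,0]},
    {"grip": 1,"linear": [-360.6,340.4,51],"rot": [0,0,0]},
    {"grip": 1,"linear": [-360.6,340.4,51],"rot": [0,0,0]},
    {"grip": 1,"linear": [-360.6,340.4,51],"rot": [0,0,0]},
    {"grip": 1,"linear": [-360.6,340.4,51],"rot": [0,0,0]},
    {"grip": 1,"linear": [-360.6,340.4,51],"rot": [0,0,0]},
    {"grip": 1,"linear": [-360.6,340.4,51],"rot": [0,0,0]},
  ],
)

```text
clock: 3.32
position: [447.9, -104.8, 180.3]
ee_rot: [-0.217, 0.976, -0.0, 0.0]
contact_force: [0.4, 0.1, 0.7]
gripper_width: 85.5
grasp_force: 0.0
```

```bash
python3 go.py 446.5,-108,62,114.7
```

```text
t 3.325 pos [ 447.9 -104.8  180.3] az 115.1 q [ 0.13  0.15 -0.46 -0.   -0.96 -1.26] w 85.5 F [0.4 0.1 0.7]
446.5,-108,62,114.7 [  2.7  -2.4 118.3] [-0.     0.     0.006]
```

>>> arm_command(
  rows=[
    {"grip": 1,"linear": [0,0,60],"rot": [0,0,0]},
    {"grip": 1,"linear": [0,0,118],"rot": [0,0,0]},
    {"grip": 1,"linear": [0,0,118],"rot": [0,0,0]},
    {"grip": 0.5,"linear": [0,0,118],"rot": [0,0,0]},
    {"grip": 0.5,"linear": [0,0,118],"rot": [0,0,0]},
    {"grip": 0.5,"linear": [0,0,118],"rot": [0,0,0]},
  ],
)

```text
clock: 4.08
position: [448.7, -108.2, 65.2]
ee_rot: [-0.214, 0.977, -0.001, 0.003]
contact_force: [0.2, -0.2, 6.0]
gripper_width: 50.8
grasp_force: 62.4
```

>>> arm_command(
  rows=[
    {"grip": 1,"linear": [0,0,-6],"rot": [0,0,0]},
    {"grip": 1,"linear": [0,0,-6],"rot": [0,0,0]},
    {"grip": 1,"linear": [0,0,-6],"rot": [0,0,0.18]},
    {"grip": 1,"linear": [0,0,-6],"rot": [0,0,0.36]},
    {"grip": 1,"linear": [0,0,-6],"rot": [0,0,0.54]},
    {"grip": 1,"linear": [0,0,-6],"rot": [0,0,0.72]},
    {"grip": 1,"linear": [0,0,-6],"rot": [0,0,0.9]},
    {"grip": 1,"linear": [0,0,-6],"rot": [0,0,1.08]},
    {"grip": 1,"linear": [0,0,-6],"rot": [0,0,1.26]},
    {"grip": 1,"linear": [0,0,-6],"rot": [0,0,1.44]},
  ],
)

```text
clock: 5.32
position: [446.5, -107.9, 68.4]
ee_rot: [0.486, 0.874, 0.0, 0.0]
contact_force: [-0.8, -0.6, -0.5]
gripper_width: 85.3
grasp_force: 0.0
```

>>> arm_command(
  rows=[
    {"grip": 1,"linear": [0,0,0],"rot": [0,0,0.13]},
    {"grip": 0.5,"linear": [0,0,0],"rot": [0,0,0.13]},
    {"grip": 0.5,"linear": [0,0,0],"rot": [0,0,0.13]},
    {"grip": 0.5,"linear": [0,0,0],"rot": [0,0,0.13]},
    {"grip": 0.5,"linear": [0,0,0],"rot": [0,0,0.13]},
  ],
)

```text
clock: 5.95
position: [446.9, -108.0, 68.7]
ee_rot: [0.539, 0.842, 0.0, 0.0]
contact_force: [0.5, 0.5, 5.0]
gripper_width: 51.3
grasp_force: 62.3
```

```bash
python3 go.py
```

```text
t 5.95 pos [ 446.9 -108.    68.7] az 24.8 q [ 0.12  0.31 -0.6   0.   -0.66 -2.83] w 51.3 F [0.5 0.5 5. ]
```

>>> arm_command(
  rows=[
    {"grip": 1,"linear": [0,0,0],"rot": [0,0,0]},
    {"grip": 1,"linear": [0,0,-4],"rot": [0,0,0]},
    {"grip": 1,"linear": [0,0,-62],"rot": [0,0,0]},
    {"grip": 1,"linear": [30,25,-92],"rot": [0,0,-0.16]},
    {"grip": 1,"linear": [70,58,-92],"rot": [0,0,-0.32]},
    {"grip": 1,"linear": [110,91,-92],"rot": [0,0,-0.48]},
    {"grip": 1,"linear": [148.3,122.7,-92],"rot": [0,0,-0.64]},
    {"grip": 1,"linear": [148.3,122.7,-92],"rot": [0,0,-0.79]},
    {"grip": 1,"linear": [148.3,122.7,-40],"rot": [0,0,-0.79]},
    {"grip": 1,"linear": [148.3,122.7,0],"rot": [0,0,-0.79]},
  ],
)

```text
clock: 7.2
position: [495.5, 78.2, 67.1]
ee_rot: [0.174, 0.985, 0.0, -0.0]
contact_force: [0.8, 0.0, -0.0]
gripper_width: 85.2
grasp_force: 0.0
```

>>> arm_command(
  rows=[
    {"grip": 1,"linear": [0,0,0],"rot": [0,0,0]},
    {"grip": 0.5,"linear": [0,0,0],"rot": [0,0,0]},
    {"grip": 0.5,"linear": [0,0,0],"rot": [0,0,0]},
    {"grip": 0.5,"linear": [0,0,0],"rot": [0,0,0]},
    {"grip": 0.5,"linear": [0,0,0],"rot": [0,0,0]},
  ],
)

```text
clock: 7.82
position: [497.1, 78.4, 70.4]
ee_rot: [0.173, 0.985, 0.001, 0.002]
contact_force: [-1.1, -0.6, 6.2]
gripper_width: 50.5
grasp_force: 62.3
```

```bash
python3 go.py
```

```text
t 7.825 pos [497.1  78.4  70.4] az 70.0 q [ 0.48  0.36 -0.5   0.   -0.7  -2.4 ] w 50.5 F [-1.1 -0.6  6.2]
```

>>> arm_command(
  rows=[
    {"grip": 1,"linear": [0,0,0],"rot": [0,0,0]},
    {"grip": 1,"linear": [0,0,0],"rot": [0,0,0]},
    {"grip": 1,"linear": [0,0,0],"rot": [0,0,-0.18]},
    {"grip": 1,"linear": [0,0,0],"rot": [0,0,-0.36]},
    {"grip": 1,"linear": [0,0,0],"rot": [0,0,-0.54]},
    {"grip": 1,"linear": [0,0,0],"rot": [0,0,-0.72]},
    {"grip": 1,"linear": [0,0,0],"rot": [0,0,-0.9]},
    {"grip": 1,"linear": [0,0,0],"rot": [0,0,-1.08]},
    {"grip": 1,"linear": [0,0,0],"rot": [0,0,-1.26]},
    {"grip": 1,"linear": [0,0,0],"rot": [0,0,-1.44]},
  ],
)

```text
clock: 9.07
position: [495.9, 78.1, 68.2]
ee_rot: [-0.521, 0.853, 0.0, -0.0]
contact_force: [-0.7, -0.2, 0.1]
gripper_width: 85.5
grasp_force: 0.0
```

>>> arm_command(
  rows=[
    {"grip": 1,"linear": [0,0,0],"rot": [0,0,-0.13]},
    {"grip": 0.5,"linear": [0,0,0],"rot": [0,0,-0.13]},
    {"grip": 0.5,"linear": [0,0,0],"rot": [0,0,-0.13]},
    {"grip": 0.5,"linear": [0,0,0],"rot": [0,0,-0.13]},
    {"grip": 0.5,"linear": [0,0,0],"rot": [0,0,-0.13]},
  ],
)

```text
clock: 9.7
position: [496.1, 78.1, 68.6]
ee_rot: [-0.573, 0.82, -0.0, 0.0]
contact_force: [-0.5, 0.1, 3.2]
gripper_width: 51.6
grasp_force: 62.1
```

```bash
python3 go.py
```

```text
t 9.7 pos [496.1  78.1  68.6] az 159.9 q [ 0.48  0.37 -0.5   0.   -0.7  -0.83] w 51.6 F [-0.5  0.1  3.2]
```

>>> arm_command(
  rows=[
    {"grip": 1,"linear": [0,0,0],"rot": [0,0,0.03]},
    {"grip": 1,"linear": [0,0,0],"rot": [0,0,0.03]},
    {"grip": 1,"linear": [0,0,-60],"rot": [0,0,0.03]},
    {"grip": 1,"linear": [0,0,-112],"rot": [0,0,0.03]},
    {"grip": 1,"linear": [6,-54,-112],"rot": [0,0,0.03]},
    {"grip": 1,"linear": [12,-108,-112],"rot": [0,0,0.03]},
    {"grip": 1,"linear": [18.4,-151.4,-112],"rot": [0,0,0.03]},
    {"grip": 1,"linear": [18.4,-151.4,-112],"rot": [0,0,0.03]},
    {"grip": 1,"linear": [18.4,-151.4,-60],"rot": [0,0,0.03]},
    {"grip": 1,"linear": [18.4,-151.4,-24],"rot": [0,0,0.03]},
  ],
)

```text
clock: 10.95
position: [630.0, 9.1, 90.4]
ee_rot: [-0.561, 0.828, 0.001, -0.001]
contact_force: [0.7, 0.6, 0.2]
gripper_width: 85.4
grasp_force: 0.0
```

>>> arm_command(
  rows=[
    {"grip": 1,"linear": [0,0,0],"rot": [0,0,0]},
    {"grip": 0.2,"linear": [0,0,0],"rot": [0,0,0]},
    {"grip": 0.2,"linear": [0,0,0],"rot": [0,0,0]},
    {"grip": 0.2,"linear": [0,0,0],"rot": [0,0,0]},
    {"grip": 0.2,"linear": [0,0,0],"rot": [0,0,0]},
    {"grip": 0.2,"linear": [0,0,0],"rot": [0,0,0]},
    {"grip": 0.2,"linear": [0,0,-5],"rot": [0,0,0]},
    {"grip": 0.2,"linear": [0,0,-5],"rot": [0,0,0]},
  ],
)

```text
clock: 11.95
position: [631.8, 8.8, 97.1]
ee_rot: [-0.561, 0.828, 0.0, 0.0]
contact_force: [-0.6, 0.3, -1.9]
gripper_width: 25.2
grasp_force: 58.8
```

```bash
python3 -c "
from m import *
import go
s=arm.read_state();print(s['gripper_width'],s['grasp_force'],np.round(s['position'],1),s['contact_force'])
t=get('top');q=get('scene')
a=cv2.cvtColor(t['frame'],cv2.COLOR_RGB2BGR)[155:255,290:410];b=cv2.cvtColor(q['frame'],cv2.COLOR_RGB2BGR)[170:280,220:370]
c=np.zeros((320,798,3),np.uint8);c[:317,:380]=cv2.resize(a,(380,317));c[:304,383:798]=cv2.resize(b,(415,304));cv2.imwrite('pics/grip.png',c)"
```

```text
25.24894512175617 58.843340277671814 [631.8   8.8  97.1] [-0.56479333  0.34711996 -1.86657146]
```

View pics/grip.png

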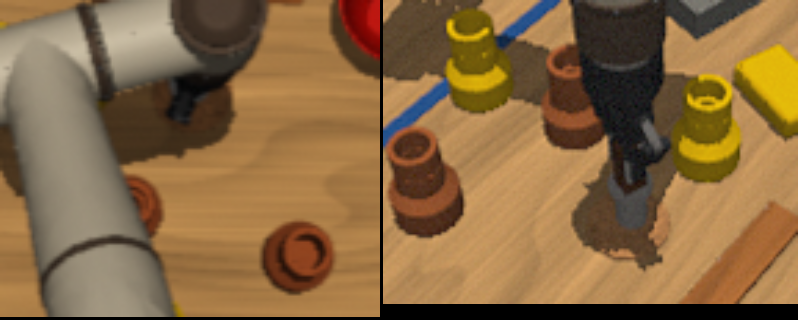

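The image shows the gauge held upright by the handle at crop (630,190), with the bottles standing. I'll set it down, turn 90° and regrip so it is centred on both axes.

>>> arm_command(
  rows=[
    {"grip": 0.2,"linear": [0,0,5],"rot": [0,0,0]},
    {"grip": 0.2,"linear": [0,0,5],"rot": [0,0,0]},
    {"grip": 0.6,"linear": [0,0,5],"rot": [0,0,0]},
    {"grip": 0.6,"linear": [0,0,5],"rot": [0,0,0]},
    {"grip": 1,"linear": [0,0,5],"rot": [0,0,0.18]},
    {"grip": 1,"linear": [0,0,5],"rot": [0,0,0.36]},
    {"grip": 1,"linear": [0,0,5],"rot": [0,0,0.54]},
    {"grip": 1,"linear": [0,0,5],"rot": [0,0,0.72]},
    {"grip": 1,"linear": [0,0,5],"rot": [0,0,0.9]},
    {"grip": 1,"linear": [0,0,5],"rot": [0,0,1.08]},
  ],
)

```text
clock: 13.3
position: [631.8, 8.8, 91.9]
ee_rot: [-0.052, 0.999, -0.0, -0.0]
contact_force: [0.1, 0.9, -0.6]
gripper_width: 85.1
grasp_force: 0.0
```

>>> arm_command(
  rows=[
    {"grip": 1,"linear": [0,0,0],"rot": [0,0,0.18]},
    {"grip": 1,"linear": [0,0,0],"rot": [0,0,0.36]},
    {"grip": 1,"linear": [0,0,0],"rot": [0,0,0.49]},
    {"grip": 1,"linear": [0,0,0],"rot": [0,0,0.49]},
    {"grip": 0.2,"linear": [0,0,0],"rot": [0,0,0.49]},
    {"grip": 0.2,"linear": [0,0,0],"rot": [0,0,0.49]},
    {"grip": 0.2,"linear": [0,0,0],"rot": [0,0,0.49]},
    {"grip": 0.2,"linear": [0,0,0],"rot": [0,0,0.49]},
    {"grip": 0.2,"linear": [0,0,0],"rot": [0,0,0.49]},
    {"grip": 0.2,"linear": [0,0,0],"rot": [0,0,0.49]},
  ],
)

```text
clock: 14.55
position: [631.9, 8.8, 92.4]
ee_rot: [0.188, 0.982, -0.0, 0.0]
contact_force: [-0.2, -0.3, 1.1]
gripper_width: 25.2
grasp_force: 61.1
```

```bash
python3 go.py 496,78,220,68 446.5,-108,220,68
```

```text
t 14.55 pos [631.9   8.8  92.4] az 68.3 q [ 0.27  0.52 -0.15  0.   -0.9  -2.22] w 25.2 F [-0.2 -0.3  1.1]
496,78,220,68 [ 151.8   14.  -127.6] [0.    0.    0.005]
446.5,-108,220,68 [ 129.  -177.2 -127.6] [0.    0.    0.005]
```

>>> arm_command(
  rows=[
    {"grip": 0.2,"linear": [0,0,-50],"rot": [0,0,0]},
    {"grip": 0.2,"linear": [0,0,-100],"rot": [0,0,0]},
    {"grip": 0.2,"linear": [20,2,-127.6],"rot": [0,0,0]},
    {"grip": 0.2,"linear": [70,6.5,-127.6],"rot": [0,0,0]},
    {"grip": 0.2,"linear": [120,11,-127.6],"rot": [0,0,0]},
    {"grip": 0.2,"linear": [151.8,14,-127.6],"rot": [0,0,0]},
    {"grip": 0.2,"linear": [151.8,14,-127.6],"rot": [0,0,0]},
    {"grip": 0.2,"linear": [151.8,14,-118],"rot": [0,0,0]},
  ],
)

```text
clock: 15.55
position: [496.8, 78.3, 210.6]
ee_rot: [0.188, 0.982, 0.001, 0.001]
contact_force: [0.6, 0.4, -2.1]
gripper_width: 25.3
grasp_force: 61.0
```

```bash
python3 -c "
from m import *
import go
s=arm.read_state();print(s['gripper_width'],s['grasp_force'],np.round(s['position'],1),s['contact_force'])
t=get('top');q=get('scene')
a=cv2.cvtColor(t['frame'],cv2.COLOR_RGB2BGR)[175:255,300:396];b=cv2.cvtColor(q['frame'],cv2.COLOR_RGB2BGR)[150:230,250:350]
c=np.zeros((320,798,3),np.uint8);c[:317,:380]=cv2.resize(a,(380,317));c[:320,383:783]=cv2.resize(b,(400,320));cv2.imwrite('pics/L.png',c)
for z,r in((103-0,17),(110,26)):print(z,proj(q,(496,78,z)).round(1))
c,a=terr(q,(216,212,252,257));print(fit(q,c,jar,(446,-108)),a)"
```

```text
25.338608185630672 60.986266136169434 [496.8  78.3 210.6] [ 0.58081149  0.39949048 -2.0731015 ]
103 [287.5 192.8]
110 [287.3 191.1]
[ 445.56970808 -108.31626361] 730
```

View pics/L.png

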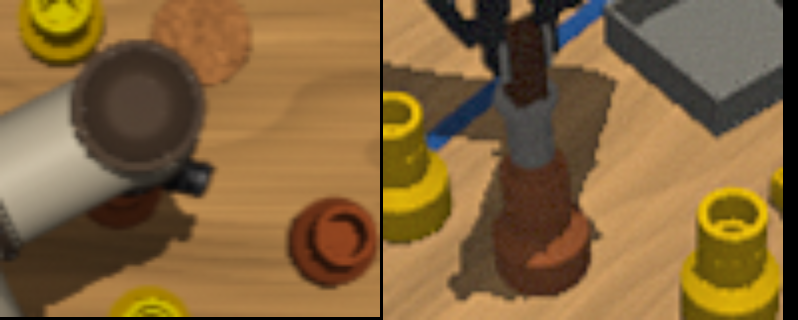

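The gauge hangs straight above the left bottle in the scene view at crop (530,150). I'll lower it slowly and watch the force.

>>> arm_command(
  rows=[
    {"grip": 0.2,"linear": [0,0,8],"rot": [0,0,0]},
    {"grip": 0.2,"linear": [0,0,14],"rot": [0,0,0]},
    {"grip": 0.2,"linear": [0,0,18],"rot": [0,0,0]},
    {"grip": 0.2,"linear": [0,0,22],"rot": [0,0,0]},
    {"grip": 0.2,"linear": [0,0,26],"rot": [0,0,0]},
  ],
)

```text
clock: 16.27
position: [496.1, 78.0, 184.2]
ee_rot: [0.188, 0.982, 0.0, 0.0]
contact_force: [-0.3, -0.3, -1.3]
gripper_width: 25.2
grasp_force: 60.9
```

>>> arm_command(
  rows=[
    {"grip": 0.2,"linear": [0,0,6],"rot": [0,0,0]},
    {"grip": 0.2,"linear": [0,0,11],"rot": [0,0,0]},
    {"grip": 0.2,"linear": [0,0,14],"rot": [0,0,0]},
    {"grip": 0.2,"linear": [0,0,16.5],"rot": [0,0,0]},
    {"grip": 0.2,"linear": [0,0,18.5],"rot": [0,0,0]},
  ],
)

```text
clock: 16.9
position: [496.6, 78.0, 168.1]
ee_rot: [0.188, 0.982, -0.0, 0.001]
contact_force: [-5.2, 0.2, 16.6]
gripper_width: 25.4
grasp_force: 63.5
```

>>> arm_command(
  rows=[
    {"grip": 0.2,"linear": [0,0,0.5],"rot": [0,0,0]},
    {"grip": 0.2,"linear": [0,0,0.5],"rot": [0,0,0]},
    {"grip": 0.2,"linear": [0,0,0.5],"rot": [0,0,0]},
    {"grip": 0.2,"linear": [0,0,0.5],"rot": [0,0,0]},
    {"grip": 0.2,"linear": [0,0,0.5],"rot": [0,0,0]},
  ],
)

```text
clock: 17.52
position: [496.7, 78.0, 168.2]
ee_rot: [0.188, 0.982, 0.0, 0.001]
contact_force: [-3.9, -0.7, 11.6]
gripper_width: 25.1
grasp_force: 62.9
```

```bash
python3 go.py 496,78,220,68.3 446.5,-108,220,68.3
```

```text
t 17.525 pos [496.7  78.  168.2] az 68.3 q [ 0.48  0.24 -0.38  0.   -0.95 -2.43] w 25.1 F [-3.9 -0.7 11.6]
496,78,220,68.3 [  0.5  -0.2 -51.8] [0.001 0.002 0.001]
446.5,-108,220,68.3 [ -22.2 -191.3  -51.9] [0.001 0.002 0.001]
```

>>> arm_command(
  rows=[
    {"grip": 0.2,"linear": [0,0,-20],"rot": [0,0,0]},
    {"grip": 0.2,"linear": [0,0,-52],"rot": [0,0,0]},
    {"grip": 0.2,"linear": [-1,-10,-54],"rot": [0,0,0]},
    {"grip": 0.2,"linear": [-7,-60,-54],"rot": [0,0,0]},
    {"grip": 0.2,"linear": [-14,-115,-54],"rot": [0,0,0]},
    {"grip": 0.2,"linear": [-20,-165,-54],"rot": [0,0,0]},
    {"grip": 0.2,"linear": [-22.8,-191.1,-50],"rot": [0,0,0]},
    {"grip": 0.2,"linear": [-22.8,-191.1,-44],"rot": [0,0,0]},
    {"grip": 0.2,"linear": [-22.8,-191.1,-40],"rot": [0,0,0]},
  ],
)

```text
clock: 18.65
position: [445.9, -107.8, 204.2]
ee_rot: [0.189, 0.982, 0.0, -0.001]
contact_force: [-0.1, -0.0, -2.2]
gripper_width: 25.5
grasp_force: 60.8
```

>>> arm_command(
  rows=[
    {"grip": 0.2,"linear": [0,0,5],"rot": [0,0,0]},
    {"grip": 0.2,"linear": [0,0,9],"rot": [0,0,0]},
    {"grip": 0.2,"linear": [0,0,13],"rot": [0,0,0]},
    {"grip": 0.2,"linear": [0,0,17],"rot": [0,0,0]},
    {"grip": 0.2,"linear": [0,0,21],"rot": [0,0,0]},
  ],
)

```text
clock: 19.27
position: [446.6, -108.0, 184.2]
ee_rot: [0.188, 0.982, -0.0, 0.0]
contact_force: [0.3, -1.0, -1.4]
gripper_width: 25.7
grasp_force: 61.1
```

>>> arm_command(
  rows=[
    {"grip": 0.2,"linear": [0,0,6],"rot": [0,0,0]},
    {"grip": 0.2,"linear": [0,0,11],"rot": [0,0,0]},
    {"grip": 0.2,"linear": [0,0,15],"rot": [0,0,0]},
    {"grip": 0.2,"linear": [0,0,19],"rot": [0,0,0]},
    {"grip": 0.2,"linear": [0,0,23],"rot": [0,0,0]},
  ],
)

```text
clock: 19.9
position: [446.5, -108.0, 161.1]
ee_rot: [0.188, 0.982, -0.0, 0.0]
contact_force: [-0.0, -1.5, -0.5]
gripper_width: 25.4
grasp_force: 61.1
```

Past the step height with no stop, so the right bottle takes the plug. I'll seat it fully.

>>> arm_command(
  rows=[
    {"grip": 0.2,"linear": [0,0,6],"rot": [0,0,0]},
    {"grip": 0.2,"linear": [0,0,11],"rot": [0,0,0]},
    {"grip": 0.2,"linear": [0,0,15],"rot": [0,0,0]},
    {"grip": 0.2,"linear": [0,0,18],"rot": [0,0,0]},
    {"grip": 0.2,"linear": [0,0,20],"rot": [0,0,0]},
    {"grip": 0.2,"linear": [0,0,20.5],"rot": [0,0,0]},
    {"grip": 0.2,"linear": [0,0,20.5],"rot": [0,0,0]},
    {"grip": 0.2,"linear": [0,0,20.5],"rot": [0,0,0]},
    {"grip": 0.2,"linear": [0,0,20.5],"rot": [0,0,0]},
    {"grip": 0.2,"linear": [0,0,20.5],"rot": [0,0,0]},
  ],
)

```text
clock: 21.15
position: [446.8, -108.2, 141.4]
ee_rot: [0.188, 0.982, -0.0, 0.0]
contact_force: [-0.4, -5.3, 6.1]
gripper_width: 25.4
grasp_force: 62.0
```

```bash
python3 go.py 631.8,8.8,220,68.3
```

```text
t 21.15 pos [ 446.8 -108.2  141.4] az 68.3 q [ 0.12  0.2  -0.51  0.   -0.86 -2.07] w 25.4 F [-0.4 -5.3  6.1]
631.8,8.8,220,68.3 [-128.7  177.1  -78.5] [-0.     0.001 -0.   ]
```

>>> arm_command(
  rows=[
    {"grip": 0.2,"linear": [0,0,-20],"rot": [0,0,0]},
    {"grip": 0.2,"linear": [0,0,-55],"rot": [0,0,0]},
    {"grip": 0.2,"linear": [0,0,-77],"rot": [0,0,0]},
    {"grip": 0.2,"linear": [-30,41,-77],"rot": [0,0,0]},
    {"grip": 0.2,"linear": [-64,88,-77],"rot": [0,0,0]},
    {"grip": 0.2,"linear": [-98,135,-77],"rot": [0,0,0]},
    {"grip": 0.2,"linear": [-128.7,177.1,-77],"rot": [0,0,0]},
    {"grip": 0.2,"linear": [-128.7,177.1,-60],"rot": [0,0,0]},
    {"grip": 0.2,"linear": [-128.7,177.1,-10],"rot": [0,0,0]},
    {"grip": 0.2,"linear": [-128.7,177.1,30],"rot": [0,0,0]},
  ],
)

```text
clock: 22.4
position: [628.5, 9.3, 107.0]
ee_rot: [0.189, 0.982, 0.0, -0.003]
contact_force: [0.7, 0.2, -2.5]
gripper_width: 25.1
grasp_force: 60.9
```

>>> arm_command(
  rows=[
    {"grip": 0.2,"linear": [0,0,10],"rot": [0,0,0]},
    {"grip": 0.2,"linear": [0,0,15],"rot": [0,0,0]},
    {"grip": 0.2,"linear": [0,0,18.5],"rot": [0,0,0]},
    {"grip": 0.2,"linear": [0,0,18.5],"rot": [0,0,0]},
  ],
)

```text
clock: 22.9
position: [632.1, 9.1, 93.5]
ee_rot: [0.189, 0.982, 0.001, 0.001]
contact_force: [0.5, -0.2, -2.6]
gripper_width: 25.1
grasp_force: 60.8
```

```bash
python3 go.py 496,78,220,115
```

```text
t 22.9 pos [632.1   9.1  93.5] az 68.3 q [ 0.27  0.52 -0.15 -0.   -0.9  -2.22] w 25.1 F [ 0.5 -0.2 -2.6]
496,78,220,115 [ 151.7   13.8 -126.8] [ 0.001  0.002 -0.816]
```

>>> arm_command(
  rows=[
    {"grip": 0.2,"linear": [0,0,1.5],"rot": [0,0,0]},
    {"grip": 0.2,"linear": [0,0,1.5],"rot": [0,0,0]},
    {"grip": 0.6,"linear": [0,0,1.5],"rot": [0,0,0]},
    {"grip": 0.6,"linear": [0,0,1.5],"rot": [0,0,0]},
    {"grip": 1,"linear": [0,0,-20],"rot": [0,0,0]},
    {"grip": 1,"linear": [0,0,-70],"rot": [0,0,0]},
    {"grip": 1,"linear": [10,1,-97],"rot": [0,0,-0.05]},
    {"grip": 1,"linear": [55,5,-97],"rot": [0,0,-0.2]},
    {"grip": 1,"linear": [105,10,-97],"rot": [0,0,-0.37]},
    {"grip": 1,"linear": [151.7,13.8,-97],"rot": [0,0,-0.37]},
  ],
)

```text
clock: 24.15
position: [494.4, 78.4, 189.2]
ee_rot: [0.004, 1.0, 0.0, 0.0]
contact_force: [0.1, 0.1, 0.2]
gripper_width: 85.7
grasp_force: 0.0
```

```bash
python3 go.py 496.3,78,68,90; python3 -c "
from m import *
t=get('top');q=get('scene')
for p in(t,q):
  for n,z in(('gauge_center',66.5),('pad',0)):
    print(n,[(round(r['score'],2),at_z(p,r['pixel'],z).round()[:2]) for r in models.tip_of(p,n)[:2]])
b=cv2.cvtColor(q['frame'],cv2.COLOR_RGB2BGR)[150:270,220:370]
cv2.imwrite('pics/A.png',cv2.resize(b,(600,480)))"
```

```text
t 24.15 pos [494.4  78.4 189.2] az 89.5 q [ 0.48  0.21 -0.35 -0.   -1.   -2.06] w 85.7 F [0.1 0.1 0.2]
496.3,78,68,90 [ -1.9  -0.4 121.2] [ 0.     0.    -0.009]
gauge_center [(0.58, array([630.,  17.]))]
pad [(0.56, array([620.,  14.]))]
gauge_center [(0.96, array([637.,  10.]))]
pad [(0.63, array([630.,   3.]))]
```

View pics/A.png

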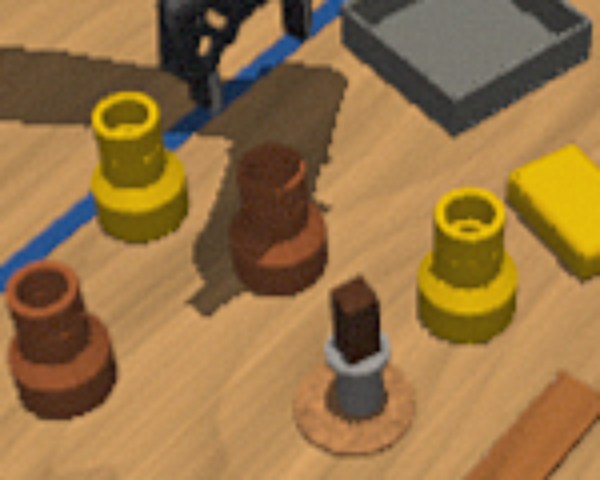

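The gauge stands upright on the pad at crop (355,370), and both bottles stand. Now I'll grip the left (tight) bottle.

>>> arm_command(
  rows=[
    {"grip": 1,"linear": [0,0,60],"rot": [0,0,0]},
    {"grip": 1,"linear": [0,0,115],"rot": [0,0,0]},
    {"grip": 1,"linear": [0,0,122],"rot": [0,0,0]},
    {"grip": 1,"linear": [0,0,122],"rot": [0,0,0]},
    {"grip": 0.5,"linear": [0,0,122],"rot": [0,0,0]},
    {"grip": 0.5,"linear": [0,0,122],"rot": [0,0,0]},
    {"grip": 0.5,"linear": [0,0,122],"rot": [0,0,0]},
    {"grip": 0.5,"linear": [0,0,122],"rot": [0,0,0]},
    {"grip": 0.5,"linear": [0,0,122],"rot": [0,0,0]},
  ],
)

```text
clock: 25.58
position: [497.0, 78.3, 69.5]
ee_rot: [0.004, 1.0, 0.001, 0.002]
contact_force: [-0.8, -1.7, 5.8]
gripper_width: 51.5
grasp_force: 61.7
```

```bash
python3 go.py 465,373,160,90
```

```text
t 25.575 pos [497.   78.3  69.5] az 89.5 q [ 0.48  0.37 -0.5   0.   -0.7  -2.06] w 51.5 F [-0.8 -1.7  5.8]
465,373,160,90 [ 34.2 294.5 -90.2] [ 0.001  0.004 -0.009]
```

>>> arm_command(
  rows=[
    {"grip": 0.4,"linear": [0,0,-30],"rot": [0,0,0]},
    {"grip": 0.4,"linear": [0,0,-80],"rot": [0,0,0]},
    {"grip": 0.4,"linear": [0,5,-95],"rot": [0,0,0]},
    {"grip": 0.4,"linear": [6,55,-95],"rot": [0,0,0]},
    {"grip": 0.4,"linear": [12,105,-95],"rot": [0,0,0]},
    {"grip": 0.4,"linear": [18,155,-95],"rot": [0,0,0]},
    {"grip": 0.4,"linear": [24,205,-95],"rot": [0,0,0]},
    {"grip": 0.4,"linear": [30,255,-95],"rot": [0,0,0]},
    {"grip": 0.4,"linear": [34,294.5,-95],"rot": [0,0,0]},
    {"grip": 0.4,"linear": [34,294.5,-95],"rot": [0,0,0]},
  ],
)

```text
clock: 26.82
position: [463.5, 375.2, 161.9]
ee_rot: [0.003, 1.0, 0.0, -0.0]
contact_force: [0.3, -0.4, -3.3]
gripper_width: 51.1
grasp_force: 64.4
```

```bash
python3 go.py 465,373,75,90
```

```text
t 26.825 pos [463.5 375.2 161.9] az 89.6 q [ 0.95  0.39 -0.16 -0.   -1.01 -2.53] w 51.1 F [ 0.3 -0.4 -3.3]
465,373,75,90 [-1.5 -2.3 86.9] [ 0.001 -0.    -0.006]
```

>>> arm_command(
  rows=[
    {"grip": 0.4,"linear": [0,0,40],"rot": [0,0,0]},
    {"grip": 0.4,"linear": [0,0,70],"rot": [0,0,0]},
    {"grip": 0.4,"linear": [0,0,81],"rot": [0,0,0]},
    {"grip": 0.4,"linear": [0,0,85],"rot": [0,0,0]},
    {"grip": 0.4,"linear": [0,0,86],"rot": [0,0,0]},
    {"grip": 0.4,"linear": [0,0,87],"rot": [0,0,0]},
    {"grip": 0.4,"linear": [0,0,88],"rot": [0,0,0]},
  ],
)

```text
clock: 27.7
position: [464.7, 373.1, 75.1]
ee_rot: [0.005, 1.0, 0.001, 0.0]
contact_force: [0.8, -0.4, -3.3]
gripper_width: 51.5
grasp_force: 64.5
```

>>> arm_command(
  rows=[
    {"grip": 0.4,"linear": [0,0,1],"rot": [0,0,0]},
    {"grip": 0.4,"linear": [0,0,2],"rot": [0,0,0]},
    {"grip": 0.4,"linear": [0,0,3],"rot": [0,0,0]},
  ],
)

```text
clock: 28.08
position: [465.0, 373.0, 74.6]
ee_rot: [0.004, 1.0, 0.0, 0.001]
contact_force: [-6.1, -3.7, 15.0]
gripper_width: 51.0
grasp_force: 65.9
```

>>> arm_command(
  rows=[
    {"grip": 0.65,"linear": [0,0,0],"rot": [0,0,0]},
    {"grip": 1,"linear": [0,0,0],"rot": [0,0,0]},
    {"grip": 1,"linear": [0,0,0],"rot": [0,0,0]},
    {"grip": 1,"linear": [0,0,-50],"rot": [0,0,0]},
    {"grip": 1,"linear": [0,0,-110],"rot": [0,0,0]},
  ],
)

```text
clock: 28.7
position: [464.0, 372.1, 181.0]
ee_rot: [0.005, 1.0, -0.002, -0.001]
contact_force: [0.7, 1.9, 0.5]
gripper_width: 85.3
grasp_force: 0.0
```

```bash
python3 go.py 446.5,-108,190,90
```

```text
t 28.7 pos [464.  372.1 181. ] az 89.5 q [ 0.95  0.37 -0.14  0.   -1.06 -2.53] w 85.3 F [0.7 1.9 0.5]
446.5,-108,190,90 [  13.1 -480.2   -7.4] [-0.003 -0.002 -0.009]
```

>>> arm_command(
  rows=[
    {"grip": 1,"linear": [14,-481,-5],"rot": [0,0,0]},
    {"grip": 1,"linear": [14,-481,-5],"rot": [0,0,0]},
    {"grip": 1,"linear": [14,-481,-5],"rot": [0,0,0]},
    {"grip": 1,"linear": [14,-481,-5],"rot": [0,0,0]},
    {"grip": 1,"linear": [14,-481,-5],"rot": [0,0,0]},
    {"grip": 1,"linear": [14,-481,-5],"rot": [0,0,0]},
    {"grip": 1,"linear": [14,-481,-5],"rot": [0,0,0]},
    {"grip": 1,"linear": [14,-481,-5],"rot": [0,0,0]},
    {"grip": 1,"linear": [14,-481,-5],"rot": [0,0,0]},
    {"grip": 1,"linear": [14,-481,-5],"rot": [0,0,0]},
  ],
)

```text
clock: 29.95
position: [446.0, -108.1, 186.2]
ee_rot: [0.005, 1.0, 0.0, -0.0]
contact_force: [0.3, -0.0, -0.0]
gripper_width: 85.2
grasp_force: 0.0
```

```bash
python3 go.py 446.5,-108,67,90;  python3 -c "
from m import *
q=get('scene')
c,a=terr(q,(216,212,252,257));print(fit(q,c,jar,(446,-108)),a)
cv2.imwrite('pics/B.png',cv2.resize(cv2.cvtColor(q['frame'],cv2.COLOR_RGB2BGR)[100:360,120:440],(738,600)))"
```

```text
t 29.95 pos [ 446.  -108.1  186.2] az 89.4 q [ 0.12  0.14 -0.45 -0.   -0.98 -1.7 ] w 85.2 F [ 0.3 -0.  -0. ]
446.5,-108,67,90 [-5.000e-01  1.000e-01  1.192e+02] [ 0.   -0.   -0.01]
[ 444.87963364 -107.08017544] 699
```

View pics/B.png

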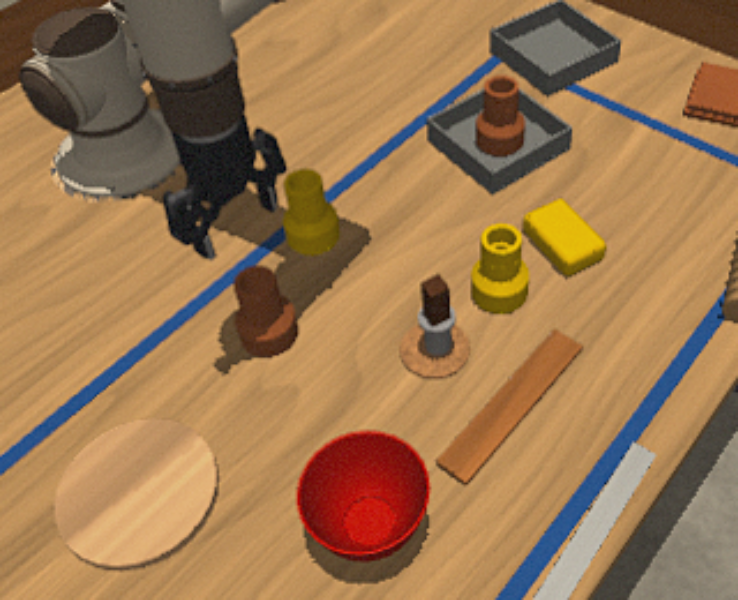

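The tight bottle stands mid-tray at crop (500,115), the gauge is on its pad, and the right bottle is waiting at (265,310). Next I'll grip it.

>>> arm_command(
  rows=[
    {"grip": 1,"linear": [0,0,60],"rot": [0,0,0]},
    {"grip": 1,"linear": [0,0,112],"rot": [0,0,0]},
    {"grip": 1,"linear": [0,0,119],"rot": [0,0,0]},
    {"grip": 1,"linear": [0,0,119],"rot": [0,0,0]},
    {"grip": 0.4,"linear": [0,0,119],"rot": [0,0,0]},
    {"grip": 0.4,"linear": [0,0,119],"rot": [0,0,0]},
    {"grip": 0.4,"linear": [0,0,119],"rot": [0,0,0]},
    {"grip": 0.4,"linear": [0,0,119],"rot": [0,0,0]},
    {"grip": 0.4,"linear": [0,0,119],"rot": [0,0,0]},
  ],
)

```text
clock: 31.12
position: [447.5, -107.8, 69.3]
ee_rot: [0.004, 1.0, 0.0, 0.002]
contact_force: [-0.7, 3.4, 5.9]
gripper_width: 51.3
grasp_force: 61.4
```

```bash
python3 go.py 491,-350,140,90
```

```text
t 31.125 pos [ 447.5 -107.8   69.3] az 89.5 q [ 0.12  0.31 -0.6   0.   -0.66 -1.7 ] w 51.3 F [-0.7  3.4  5.9]
491,-350,140,90 [ -45.9 -241.8  -70.6] [ 0.     0.004 -0.009]
```

>>> arm_command(
  rows=[
    {"grip": 0.4,"linear": [0,0,-30],"rot": [0,0,0]},
    {"grip": 0.4,"linear": [0,0,-65],"rot": [0,0,0]},
    {"grip": 0.4,"linear": [-2,-10,-72],"rot": [0,0,0]},
    {"grip": 0.4,"linear": [-11,-60,-72],"rot": [0,0,0]},
    {"grip": 0.4,"linear": [-20,-110,-72],"rot": [0,0,0]},
    {"grip": 0.4,"linear": [-30,-160,-72],"rot": [0,0,0]},
    {"grip": 0.4,"linear": [-39,-210,-72],"rot": [0,0,0]},
    {"grip": 0.4,"linear": [-45,-242,-72],"rot": [0,0,0]},
    {"grip": 0.4,"linear": [-45,-242,-60],"rot": [0,0,0]},
    {"grip": 0.4,"linear": [-45,-242,-30],"rot": [0,0,0]},
  ],
)

```text
clock: 32.38
position: [488.4, -351.0, 96.2]
ee_rot: [0.005, 1.0, 0.0, 0.0]
contact_force: [-0.4, -0.5, -4.8]
gripper_width: 51.2
grasp_force: 65.2
```

```bash
python3 go.py 491,-350,85,90
```

```text
t 32.375 pos [ 488.4 -351.    96.2] az 89.4 q [-0.35  0.47 -0.23 -0.   -0.87 -1.23] w 51.2 F [-0.4 -0.5 -4.8]
491,-350,85,90 [-2.6  1.  11.2] [ 0.     0.001 -0.011]
```

>>> arm_command(
  rows=[
    {"grip": 0.4,"linear": [0,0,6],"rot": [0,0,0]},
    {"grip": 0.4,"linear": [0,0,9],"rot": [0,0,0]},
    {"grip": 0.4,"linear": [0,0,11],"rot": [0,0,0]},
    {"grip": 0.4,"linear": [0,0,12.5],"rot": [0,0,0]},
    {"grip": 0.4,"linear": [0,0,13.5],"rot": [0,0,0]},
  ],
)

```text
clock: 33.0
position: [489.1, -350.5, 84.4]
ee_rot: [0.004, 1.0, -0.0, 0.0]
contact_force: [0.2, 1.6, 2.3]
gripper_width: 51.7
grasp_force: 65.7
```

Contact, so I'll release and rise.

>>> arm_command(
  rows=[
    {"grip": 0.4,"linear": [0,0,0.5],"rot": [0,0,0]},
    {"grip": 0.65,"linear": [0,0,0.5],"rot": [0,0,0]},
    {"grip": 1,"linear": [0,0,0.5],"rot": [0,0,0]},
    {"grip": 1,"linear": [0,0,0.5],"rot": [0,0,0]},
    {"grip": 1,"linear": [0,0,-50],"rot": [0,0,0]},
    {"grip": 1,"linear": [0,0,-110],"rot": [0,0,0]},
    {"grip": 1,"linear": [0,0,-150],"rot": [0,0,0]},
    {"grip": 1,"linear": [0,0,-150],"rot": [0,0,0]},
    {"grip": 1,"linear": [0,0,-150],"rot": [0,0,0]},
  ],
)

```text
clock: 34.12
position: [488.4, -350.2, 233.3]
ee_rot: [0.005, 1.0, 0.0, -0.0]
contact_force: [-0.9, 0.4, -1.3]
gripper_width: 85.7
grasp_force: 0.0
```

```bash
python3 go.py; python3 -c "
from m import *
q=get('scene','end.png')"
```

```text
t 34.125 pos [ 488.4 -350.2  233.3] az 89.5 q [-0.35  0.34 -0.05 -0.   -1.18 -1.23] w 85.7 F [-0.9  0.4 -1.3]
```

View pics/end.png

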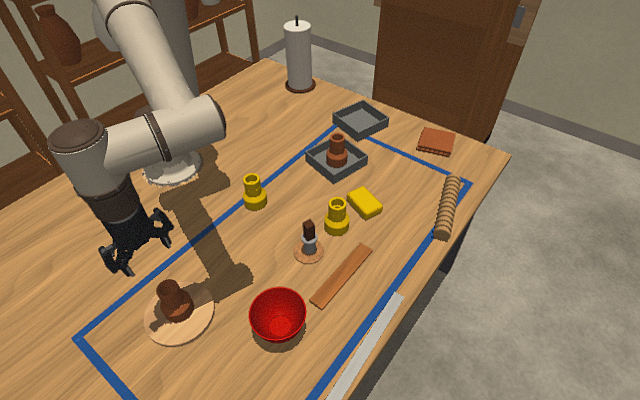

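The picture shows one bottle upright on the bat at (175,302), the tight one in the tray at (337,150), and the gauge on its pad at (309,240). The bystanders haven't moved, so I'm handing in.

```bash
python3 -c "
from bench import job
print(job.job_done())"
```

```text
the job is handed in; nothing more can be done
None
```

The job is handed in at about 34 s of the 72 s. The left bottle stopped the gauge at its inner step and now stands in the grey tray; the right bottle took the whole plug and stands on the bat; the gauge is back upright on its cork pad.

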